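# Find the stamped carton and push it to the dispatch line

### The job

One of the two small brown cartons has an oval stamp underneath. Push both cartons over, away from you, so that each lies on its far side with its underside facing you; then push the one that shows the stamp, still lying like that, over to the dispatch line until it sits square up against the low metal rail. Leave the other carton lying where it fell, only push with the fingers (do not pick up either carton), and do not disturb the bottles, beaker and dish around.

Things in the scene. Friction and masses are not known exactly. Their poses are not given: they have to be found in the camera images.
- carton_stamped: Closed rigid brown carton, 50 deep (x) x 100 wide (y) x 100 tall (z), 0.25 kg, the left or the right one. Origin: its centre, 50 up while it stands. x points away from the robot (within 0.25 rad), z up through the taped top; blank white label on the near face. Underneath, hidden at first: a dark oval ring 72 x 35 with a bar across. Fallen away from the robot, x points down, z away, centre 25 up.
- carton_plain: The other carton: the same size, origin, axes and look, but its underside is bare. Either carton, pushed near the top of its near face, pivots on its far bottom edge, falls over by itself beyond about 27 degrees of tilt, and then shows its underside to the robot.
- dispatch_rail: The dispatch line: a fixed straight aluminium stop rail beyond the cartons, 520 long, 22 deep, 26 tall. Origin at the foot of its front face (toward the robot), half-way along; x points away from the robot, square to the rail, y along it to the left. A fallen carton against it has its centre 50 in front of this face.
- dropper: Loose dropper bottle with a green cap, diameter 27, 86 tall, standing between the two cartons and a little beyond them; origin at the centre of its foot. Not to be disturbed.
- beaker: Loose glass beaker standing upside down, diameter 60, 92 tall, to the left of the cartons; origin at the centre of its foot. Not to be disturbed.
- dish: Loose white weighing dish, 60 x 70, 12 tall, to the left of the cartons; origin at the centre of its foot. Not to be disturbed.
- bottle: Loose bottle with a red cap, diameter 56, 109 tall, to the right of the cartons; origin at the centre of its foot. Not to be disturbed.

How it is judged (in metres and radians):
On the way, in this order (a step that is already met when the one before it is completed fails the run):
1. both cartons lie at rest on their far sides, undersides toward the robot (angle between each of carton_stamped, carton_plain's own x axis and vertical above 2.94 rad and linear speed of each of carton_stamped, carton_plain below 0.02 m/s and angular speed of each of carton_stamped, carton_plain below 0.1 rad/s), for 0.2 s.
2. the stamped carton lies square against the rail (angle between carton_stamped's own x axis and vertical above 2.94 rad and x of carton_stamped in the frame of dispatch_rail between -0.06 and -0.04 m and y of carton_stamped in the frame of dispatch_rail between -0.24 and 0.24 m and angle between the z axis of carton_stamped and the x axis of dispatch_rail, either way round below 0.12 rad and linear speed of carton_stamped below 0.02 m/s and angular speed of carton_stamped below 0.1 rad/s), for 0.2 s.
At the end, for the whole second after the job is handed in: Stamped carton at rest on its far side (within 0.2 rad), within 10 mm of the rail's front face, square to it within 0.12 rad, between its ends. Plain carton at rest on its far side, its centre within 140 mm of its start and over 85 mm before the rail (all of step 2 and angle between carton_plain's own x axis and vertical above 2.94 rad and x of carton_plain in the frame of dispatch_rail below -0.085 m and distance of carton_plain from where it was at the start of the episode below 0.14 m and linear speed of carton_plain below 0.02 m/s and angular speed of carton_plain below 0.1 rad/s); the robot touches nothing.
It fails at once if the stamped carton is lifted or carried off the worktop (height (world z) of carton_stamped above 0.078 m or (angle between carton_stamped's own x axis and vertical above 3 rad and height (world z) of carton_stamped above 0.042 m) or (angle between carton_stamped's own z axis and vertical below 0.12 rad and height (world z) of carton_stamped above 0.066 m)).
It fails at once if the plain carton is lifted or carried off the worktop (height (world z) of carton_plain above 0.078 m or (angle between carton_plain's own x axis and vertical above 3 rad and height (world z) of carton_plain above 0.042 m) or (angle between carton_plain's own z axis and vertical below 0.12 rad and height (world z) of carton_plain above 0.066 m)).
It fails at once if a bottle, the beaker or the dish is disturbed (moved over 20 mm or tipped) (distance of any of dropper, beaker, dish, bottle from where it was at the start of the episode above 0.02 m or angle between any of dropper, beaker, dish, bottle's own z axis and vertical above 0.35 rad).
It also fails if it takes over 51 s, if anything falls off the work surface, if the arm or the gripper's body presses on something with over 40 N, if the wrist force passes 120 N, or if a joint passes its speed limit or range.

### The arm

A 6-joint arm with a two-finger parallel gripper is mounted at the origin on a cart in front of the work surface, level with it; the furniture and walls round the work are solid. World frame = base frame: x ahead of the robot, y to its left, z up, the work surface at z = 0. Lengths are in m, angles in degrees, forces in N, time in s.
With the tool pointing down it reaches from about 0.375 to 0.75 m from the base axis. Payload 9 kg.
Tool frame: the origin (TCP) lies where the fingers leave the gripper's body, on its centre line; the fingertips stand 73 mm ahead of it and the grasp point (between the pads) lies 54 mm ahead of it (robot.tip_reach is the distance from the TCP to the fingertips, in m); z points along the fingers, y is the direction in which the jaws open and shut (so a half turn about z gives the same grasp; the last joint's range is limited). The gripper opens to 85 mm and grips with 20 to 120 N. Pads are 22 mm wide; open, the fingers measure 114 mm over their backs; the gripper's body (76 mm by 85 mm) begins 54 mm behind the grasp point. The pads swing forward as they close: fully open they stand 13 mm farther back than shut.
Start: joints at [-88.963, 5.964, 5.575, 89.605, 0, 77.527], TCP at [0.14, -0.583, 0.304] pointing down, gripper open.
Joint ranges: [-171.21, 171.21], [-48.23, 106.86], [-62.78, 66.21], [-105.2, 120.99], [-86.42, 89.51], [-180, 180]. Speed limits (degrees/s): [127.2, 127.2, 147.25, 180, 180, 180].

### API

Orientations are given as [roll, pitch, yaw] about the fixed x, y, z axes, in that order (R = Rz(yaw) Ry(pitch) Rx(roll)).
In Python, from plant import robot gives the robot as it stands. Calls block until the motion is done:
- robot.move_pose(position, orientation): joint-space move of the TCP to a pose.
- robot.line_to(position, vel=0.15, rotation=None, guard=None): straight line of the TCP; rotation=None keeps the orientation; vel is the mean speed in m/s. With guard (N) it stops when the force on the tool has changed by that much, and returns True; else False.
- robot.goto_joints(angles): joint-space move.
- robot.set_gripper(opening): finger opening in m; the grip force is fixed at half the most; returns when the fingers have stopped.
- robot.pause(seconds).
- robot.ik(position, orientation): joint angles nearest the present ones, or None.
- robot.observe(): the state.
- robot.grab_frame(name): name is "side" or "top"; returns the picture (400x640x3 uint8, blue, green, red); there is no depth.
- robot.get_calibration(name): a dict with "vertical_fov" (degrees; the focal length in pixels is half the picture's height over the tangent of half this angle, whatever the lens; pixels are square), "cx", "cy" (the principal point, pixels), "rvec" (rotation vector, rad) and "tvec" (3), from world to camera coordinates, as OpenCV has them. Camera axes: x right, y down, z forward; pixel columns grow to the right and rows downward; lengths in m; the calibration is good to about 2 mm. A picture is of the moment at which its call begins. get_calibration takes no time and is no camera call.
A pose or a line that the arm cannot do raises robot.IKError and nothing moves.
- robot.job_done(): hands the job in, once; it reports no verdict.
The state is a dict: "time": time; "q": joint angles; "qvel": joint speeds; "joint_torque": joint torques, N m; "tool_pos": TCP position; "tcp_rot": TCP orientation; "ft_force": force on the tool from outside, world axes, zero at the start; "torque": the same for the moment, N m; "gripper_width": finger opening in m.
Only numpy, scipy, OpenCV 4.12 (cv2) and the standard library are available. Lean on these libraries where they do the work, as an engineer would, in place of code of your own. Each camera call takes 0.05 s, during which the arm holds its last target. There are 200 camera calls.

## Working session

There is one attempt and no reset: what is moved stays moved. The work goes in short steps, each a Python script; the robot and the scene stay as the last script left them, time stands still between calls to the robot, and variables do not carry over. Pictures are saved under pics/ and viewed, about 8 in all and at most 12, crops included, and the job is handed in when it is done.

```bash
mkdir -p pics; ls
python3 - <<'E'
from plant import robot
import cv2,numpy as np
for n in("side","top"):
    im=robot.grab_frame(n); cv2.imwrite(f"pics/{n}0.png",im); c=robot.get_calibration(n); print(n,c)
    R=cv2.Rodrigues(np.array(c["rvec"],float))[0]; print((-R.T@np.array(c["tvec"]).ravel()).round(3),R[2].round(3))
o=robot.observe();print(o["time"],o["tcp_rot"],robot.tip_reach)
E
```

```text
pics
side {'vertical_fov': 42.91721603167907, 'cx': 320.2533069556876, 'cy': 195.94141837148283, 'rvec': array([ 0.15284837, -2.70264838,  1.44645472]), 'tvec': array([0.63868651, 0.06856474, 1.26096812])}
[0.498 1.081 0.766] [ 0.111 -0.825 -0.554]
top {'vertical_fov': 51.114100311383275, 'cx': 322.81753057858714, 'cy': 199.37833104811355, 'rvec': array([ 2.12696331, -2.13045208,  0.19592143]), 'tvec': array([0.03814596, 0.64009783, 1.01478183])}
[0.448 0.041 1.113] [ 0.179 -0.004 -0.984]
0.1 [-1.79935032e+02 -1.44351013e-02  1.35130375e+01] 0.0726
```

View pics/side0.png

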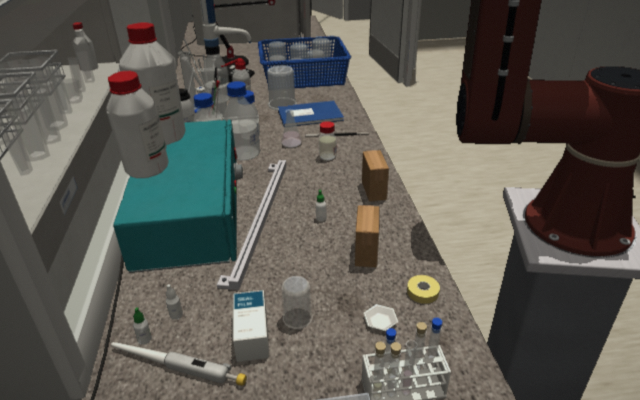

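View pics/top0.png

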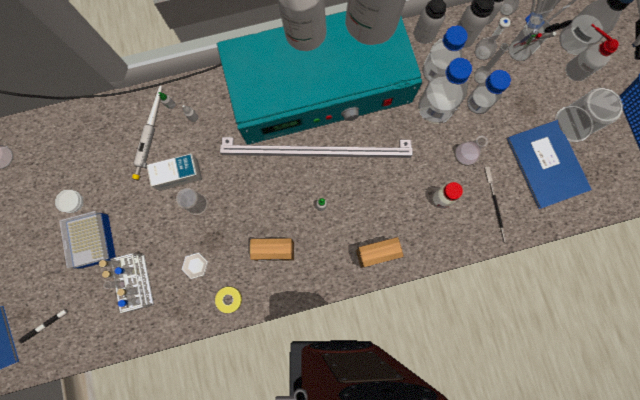

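The top view shows the cartons at about (271,249) and (380,252), the dropper at (321,203), the rail from (222,150) to (411,152), the bottle at (447,195), the beaker at (187,199) and the dish at (195,266). The side view agrees. Next I'll measure them.

```bash
cat > h.py <<'E'
import cv2,numpy as np
from plant import robot
def cam(n):
    c=robot.get_calibration(n); R=cv2.Rodrigues(np.array(c["rvec"],float))[0]; t=np.array(c["tvec"]).ravel()
    f=200/np.tan(np.radians(c["vertical_fov"])/2); return R,t,np.array([[f,0,c["cx"]],[0,f,c["cy"]],[0,0,1]])
def plane(n,px,z):
    R,t,K=cam(n); px=np.atleast_2d(px).astype(float); o=-R.T@t
    d=(R.T@np.linalg.inv(K)@np.c_[px,np.ones(len(px))].T).T
    return o+d*((z-o[2])/d[:,2])[:,None]
def tri(p,q):  # top px, side px
    P=[K@np.c_[R,t] for R,t,K in (cam("top"),cam("side"))]
    X=cv2.triangulatePoints(*P,np.float64(p).reshape(2,1),np.float64(q).reshape(2,1)); return (X[:3]/X[3]).ravel()
def brown(im,minA=150):
    h=cv2.cvtColor(im,cv2.COLOR_BGR2HSV); m=cv2.inRange(h,(6,110,70),(22,255,255))
    m=cv2.morphologyEx(m,cv2.MORPH_CLOSE,np.ones((3,3)))
    return m,[c for c in cv2.findContours(m,cv2.RETR_EXTERNAL,cv2.CHAIN_APPROX_NONE)[0] if cv2.contourArea(c)>minA]
E
python3 - <<'E'
from h import *
im=cv2.imread("pics/top0.png"); s=cv2.imread("pics/side0.png")
for n,i in(("top",im),("side",s)):
    for c in brown(i)[1]:
        r=cv2.boxPoints(cv2.minAreaRect(c)); print(n,cv2.contourArea(c),r.round(1).tolist())
        if n=="top": print(plane(n,r,.1).round(3).tolist())
        else: print(cv2.approxPolyDP(cv2.convexHull(c),3,True).reshape(-1,2).tolist())
a=cv2.resize(im[130:285,155:480],None,fx=2.4,fy=2.4,interpolation=cv2.INTER_CUBIC)
b=cv2.resize(s[120:340,210:410],None,fx=2.5,fy=2.5,interpolation=cv2.INTER_CUBIC)
cv2.imwrite("pics/a.png",a);cv2.imwrite("pics/b.png",b)
E
```

```text
top 860.0 [[250.0, 259.0], [250.0, 238.0], [293.0, 238.0], [293.0, 259.0]]
[[0.487, 0.212, 0.1], [0.538, 0.214, 0.1], [0.538, 0.11, 0.1], [0.487, 0.109, 0.1]]
top 807.5 [[357.1000061035156, 246.6999969482422], [397.79998779296875, 235.89999389648438], [403.20001220703125, 256.20001220703125], [362.5, 267.0]]
[[0.516, -0.045, 0.1], [0.542, -0.144, 0.1], [0.493, -0.156, 0.1], [0.468, -0.057, 0.1]]
side 564.5 [[356.0, 205.0], [378.0, 205.0], [378.0, 233.0], [356.0, 233.0]]
[[358, 206], [378, 207], [377, 233], [356, 232]]
side 333.0 [[361.8999938964844, 152.5], [378.20001220703125, 145.5], [388.1000061035156, 168.5], [371.79998779296875, 175.5]]
[[380, 151], [387, 169], [370, 170], [363, 152]]
```

View pics/a.png

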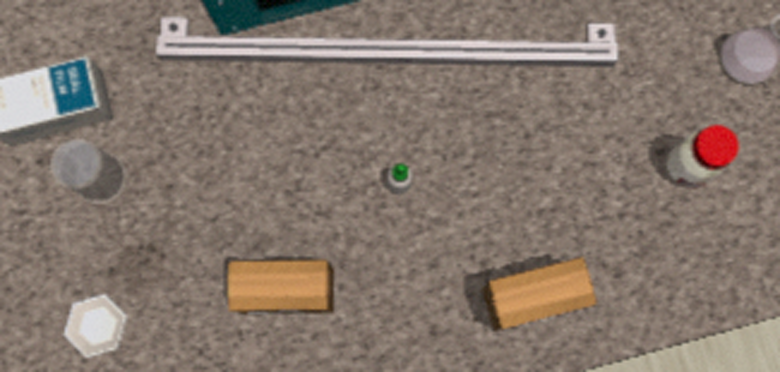

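View pics/b.png

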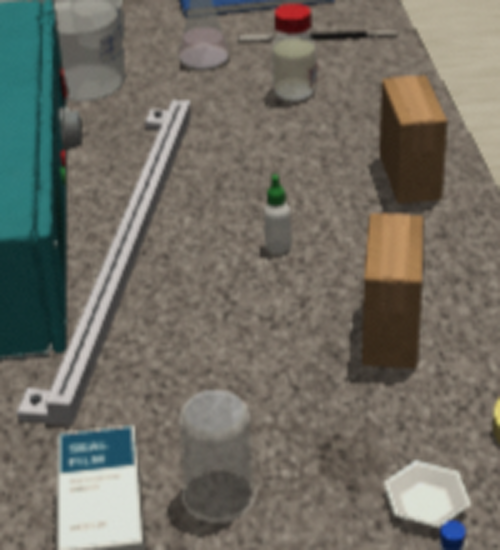

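The enlarged views give the rail's front foot at about (221,155) to (411,156.7) in the top image, with its left-end foot at (239,286) in the side image. The dropper's cap is at top (321.7,200) and side (320.4,191), and all the paths look clear. I'll check positions and heights, then topple.

Run:
```python
from h import *
A=lambda x,y:(x/2.4+155,y/2.4+130)
B=lambda x,y:(x/2.5+210,y/2.5+120)
print("rail foot top ", plane("top",[A(158,60),A(386,62),A(615,64)],0).round(4).tolist())
print("rail L foot tri",tri(A(158,60),B(73,415)).round(3),"side",plane("side",[B(73,415)],0).round(3))
print("dropper top",tri(A(400,168),B(276,178)).round(3),"foot",plane("side",[B(279,250)],0).round(3))
print("beaker foot",plane("side",[B(217,497)],0).round(3),plane("top",[A(100,178)],0).round(3))
print("bottle foot",plane("side",[B(293,90)],0).round(3))
print("dish",plane("top",[A(95,326)],.01).round(3))
im=cv2.imread("pics/top0.png");s=cv2.imread("pics/side0.png")
T=sorted(brown(im)[1],key=lambda c:c[:,0,0].mean());S=sorted(brown(s)[1],key=lambda c:-c[:,0,1].mean())
for a,b in zip(T,S):
    print("top centre",tri(cv2.minAreaRect(a)[0],cv2.minAreaRect(b)[0]).round(3))
print([None if robot.ik(p,[180,0,y]) is None else robot.ik(p,[180,0,y]).round(0).tolist() if hasattr(robot.ik(p,[180,0,y]),'round') else robot.ik(p,[180,0,y]) for p,y in(([.43,.161,.158],0),([.62,.161,.09],0),([.42,-.13,.158],15),([.62,-.08,.09],0))])
```

```text
rail foot top  [[0.7753, 0.3177, 0.0], [0.7727, 0.0559, 0.0], [0.7701, -0.2072, 0.0]]
rail L foot tri [0.776 0.315 0.011] side [[0.782 0.304 0.   ]]
dropper top [0.636 0.04  0.082] foot [[0.634 0.048 0.   ]]
beaker foot [[0.644 0.383 0.   ]] [[0.638 0.377 0.   ]]
bottle foot [[ 0.657 -0.284  0.   ]]
dish [[0.474 0.371 0.01 ]]
top centre [0.515 0.162 0.094]
top centre [ 0.507 -0.101  0.095]
[[4.0, -18.0, -32.0, 76.0, 0.0, -176.0], [3.0, 17.0, -5.0, 69.0, 0.0, -177.0], [-34.0, -22.0, -35.0, 77.0, 0.0, 131.0], [-19.0, 14.0, -8.0, 68.0, 0.0, 161.0]]
```

```bash
cat > topple.py <<'E'
from h import *
def topple(c,yawdeg):
    d=np.array([np.cos(np.radians(yawdeg)),np.sin(np.radians(yawdeg)),0]); c=np.array([c[0],c[1],.160])
    rot=[180,0,180+yawdeg] if yawdeg<1 else [180,0,yawdeg-180]
    s=c-d*(.025+.011+.03)
    robot.move_pose((s+[0,0,.11]).tolist(),rot)
    robot.line_to(s.tolist(),vel=.2)
    print("guard",robot.line_to((s+d*.078).tolist(),vel=.08,guard=25), robot.observe()["tool_pos"])
    robot.line_to((s+d*.03).tolist(),vel=.2)
    robot.line_to((s+d*.0+[0,0,.1]).tolist(),vel=.25)
E
python3 - <<'E'
from topple import *
robot.set_gripper(.05)
topple((.505,-.1005),14.7)
topple((.5125,.161),0)
robot.goto_joints([60,-20,-30,90,0,0])
print(robot.observe()["time"])
for n in("top","side"): cv2.imwrite(f"pics/{n}1.png",robot.grab_frame(n))
im=cv2.imread("pics/top1.png");s=cv2.imread("pics/side1.png")
for c in brown(im)[1]:
    r=cv2.boxPoints(cv2.minAreaRect(c));print(r.round(1).tolist(),plane("top",r,.05).round(3).tolist())
R=lambda i,k:cv2.resize(i,None,fx=k,fy=k,interpolation=cv2.INTER_CUBIC)
a=R(im[185:265,240:415],4);b=R(s[120:300,260:420],2)
o=np.zeros((320+360,700,3),np.uint8)[:600]; o[:320]=a; 
o=np.hstack([a[:,:]]);cv2.imwrite("pics/c.png",o); cv2.imwrite("pics/d.png",R(s[130:280,290:420],4))
E
```

```text
guard False [ 0.51636508 -0.09751173  0.16001959]
guard False [0.5241663  0.1610704  0.15997279]
10.8
[[254.0, 201.0], [293.0, 201.0], [293.0, 240.0], [254.0, 240.0]] [[0.638, 0.215, 0.05], [0.637, 0.114, 0.05], [0.537, 0.113, 0.05], [0.537, 0.212, 0.05]]
[[344.70001220703125, 209.3000030517578], [383.1000061035156, 198.8000030517578], [393.5, 236.8000030517578], [355.1000061035156, 247.3000030517578]] [[0.616, -0.019, 0.05], [0.643, -0.119, 0.05], [0.545, -0.142, 0.05], [0.518, -0.044, 0.05]]
```

View pics/c.png

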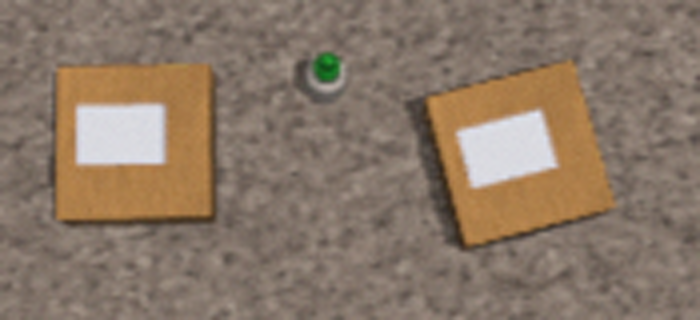

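Both cartons fell cleanly: left centre near (0.588,0.163), right near (0.58,-0.08) with yaw about 15°. The undersides are seen nearly edge-on. I'll turn the left one about 20° so its underside faces the side camera.

Run:
```python
from h import *
robot.set_gripper(0)
robot.move_pose([.49,.197,.2],[180,0,180]); robot.line_to([.49,.197,.105],vel=.15)
print(robot.line_to([.550,.197,.105],vel=.08,guard=20))
robot.line_to([.49,.197,.105],vel=.2);robot.line_to([.47,.197,.25],vel=.3)
robot.set_gripper(.05)
robot.goto_joints([-60,-20,-30,90,0,0])
print(robot.observe()["time"])
for n in("top","side"): cv2.imwrite(f"pics/{n}2.png",robot.grab_frame(n))
im=cv2.imread("pics/top2.png");s=cv2.imread("pics/side2.png")
for c in brown(im)[1]:
    r=cv2.boxPoints(cv2.minAreaRect(c));print(r.round(1).tolist(),plane("top",r,.05).round(3).tolist())
R=lambda i,k:cv2.resize(i,None,fx=k,fy=k,interpolation=cv2.INTER_CUBIC)
cv2.imwrite("pics/e.png",R(s[140:280,290:400],4))
```

```text
False
18.175
[[589.0, 379.0], [608.5, 359.5], [634.0, 385.0], [614.5, 404.5]] [[0.202, -0.601, 0.05], [0.247, -0.654, 0.05], [0.189, -0.708, 0.05], [0.145, -0.655, 0.05]]
[[344.6000061035156, 209.1999969482422], [383.20001220703125, 198.6999969482422], [393.5, 236.5], [354.8999938964844, 247.0]] [[0.616, -0.019, 0.05], [0.643, -0.119, 0.05], [0.545, -0.143, 0.05], [0.519, -0.044, 0.05]]
[[253.3000030517578, 230.89999389648438], [257.70001220703125, 191.89999389648438], [297.70001220703125, 196.3000030517578], [293.3999938964844, 235.39999389648438]] [[0.56, 0.214, 0.05], [0.662, 0.206, 0.05], [0.65, 0.102, 0.05], [0.549, 0.112, 0.05]]
```

View pics/e.png

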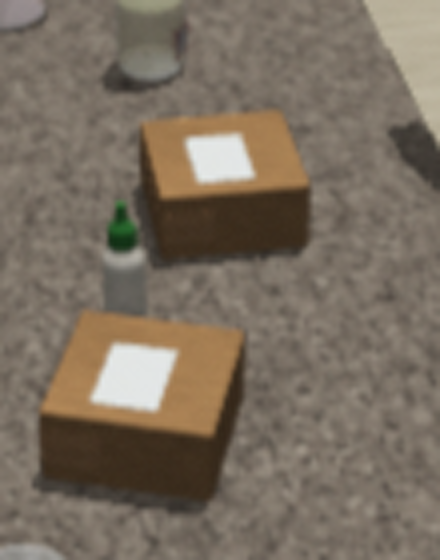

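The left carton turned only about 6°. Its underside is a thin strip at e.png x 210–245, y 335–495. I'll stretch the contrast on that strip.

Run:
```python
from h import *
s=cv2.imread("pics/side2.png");t=cv2.imread("pics/top2.png")
def face(n,im,near):  # near: 2 top near corners L,R  (world xy)
    R,tv,K=cam(n); P=np.array([[*near[0],.05],[*near[1],.05],[*near[1],0],[*near[0],0]],float)
    p=cv2.projectPoints(P,R,tv,K,None)[0].reshape(-1,2); print(n,p.round(1).tolist())
    M=cv2.getPerspectiveTransform(p.astype(np.float32),np.float32([[0,0],[300,0],[300,150],[0,150]])); return cv2.warpPerspective(im,M,(300,150),flags=cv2.INTER_CUBIC)
g=lambda w:cv2.normalize(w,None,0,255,cv2.NORM_MINMAX)
L=((.56,.214),(.549,.112)); Rr=((.519,-.044),(.545,-.143))
c=cv2.resize(s[215:270,325:360],None,fx=7,fy=7,interpolation=cv2.INTER_CUBIC); c=np.clip(c.astype(int)*2,0,255).astype(np.uint8)
o=np.zeros((620-20,700,3),np.uint8); o[:385,:245]=c
o[:150,300:600]=g(face("side",s,L)); o[170:320,300:600]=g(face("top",t,L)); o[340:490,300:600]=g(face("top",t,Rr))
cv2.imwrite("pics/f.png",o)
```

```text
side [[345.7, 248.2], [353.9, 221.1], [353.5, 237.7], [345.5, 265.5]]
top [[253.4, 231.0], [293.4, 235.2], [294.7, 237.0], [256.4, 232.9]]
top [[354.9, 247.0], [393.7, 236.6], [390.5, 238.4], [353.4, 248.2]]
```

View pics/f.png

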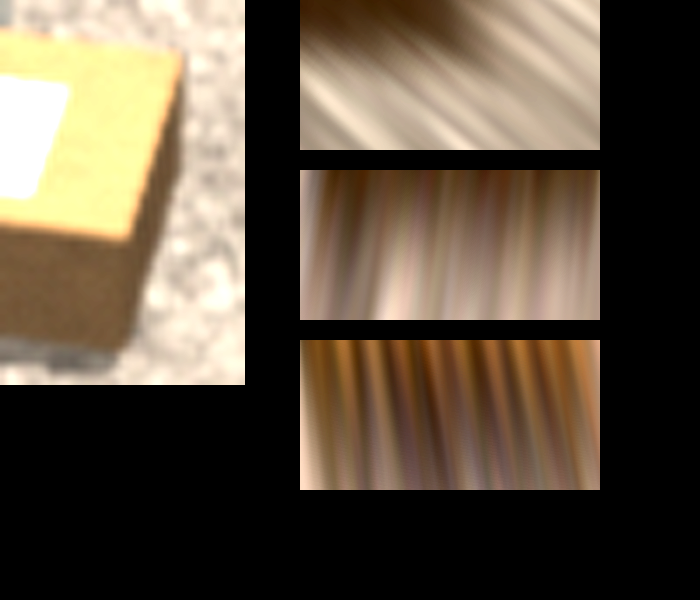

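The strip is too foreshortened to tell. I'll turn it more with a push right at its left corner.

Run:
```python
from h import *
robot.set_gripper(0)
robot.move_pose([.50,.220,.2],[180,0,180]); robot.line_to([.50,.220,.105],vel=.2)
print(robot.line_to([.579,.220,.105],vel=.1,guard=20))
robot.line_to([.51,.220,.105],vel=.25);robot.line_to([.48,.22,.25],vel=.4)
robot.set_gripper(.05)
robot.goto_joints([-60,-20,-30,90,0,0])
print(robot.observe()["time"])
for n in("top","side"): cv2.imwrite(f"pics/{n}3.png",robot.grab_frame(n))
im=cv2.imread("pics/top3.png");s=cv2.imread("pics/side3.png")
for c in brown(im)[1]:
    r=cv2.boxPoints(cv2.minAreaRect(c));w=plane("top",r,.05);print(r.round(1).tolist(),w.round(3).tolist(),w.mean(0).round(3))
R=lambda i,k:cv2.resize(i,None,fx=k,fy=k,interpolation=cv2.INTER_CUBIC)
cv2.imwrite("pics/g.png",np.clip(R(s[200:280,290:400],6).astype(int)*2,0,255))
```

```text
False
25.55
[[520.0, 376.0], [555.0, 376.0], [555.0, 399.0], [520.0, 399.0]] [[0.21, -0.436, 0.05], [0.209, -0.52, 0.05], [0.158, -0.515, 0.05], [0.158, -0.431, 0.05]] [ 0.184 -0.475  0.05 ]
[[344.70001220703125, 209.10000610351562], [383.6000061035156, 198.89999389648438], [393.5, 236.8000030517578], [354.6000061035156, 247.0]] [[0.616, -0.019, 0.05], [0.643, -0.12, 0.05], [0.545, -0.143, 0.05], [0.519, -0.043, 0.05]] [ 0.58  -0.081  0.05 ]
[[253.3000030517578, 219.89999389648438], [266.79998779296875, 182.89999389648438], [304.6000061035156, 196.6999969482422], [291.1000061035156, 233.6999969482422]] [[0.588, 0.215, 0.05], [0.685, 0.183, 0.05], [0.649, 0.084, 0.05], [0.553, 0.118, 0.05]] [0.619 0.15  0.05 ][ WARN:0@18.798] global loadsave.cpp:1063 imwrite_ Unsupported depth image for selected encoder is fallbacked to CV_8U.
```

View pics/g.png

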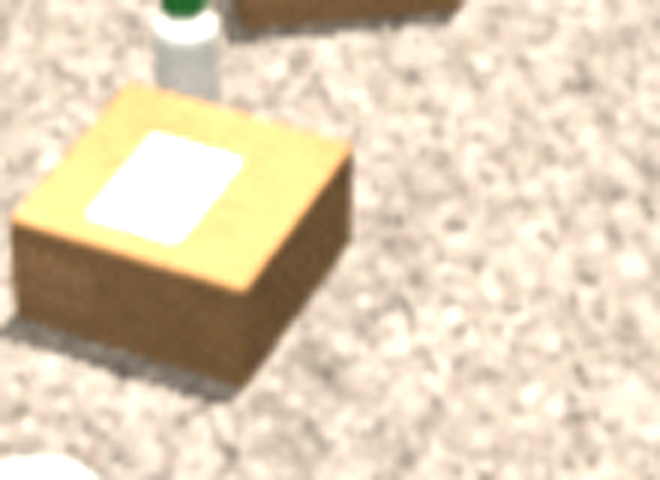

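The left carton's underside (g.png, from (245,290) to (352,150)) is bare, so the right carton is the stamped one. I'll push it to the rail with two spread fingers, which will also square it.

Run:
```python
from h import *
rot=[180,0,179.4]; y0=-.083
robot.set_gripper(.06)
robot.move_pose([.48,y0,.2],rot); robot.line_to([.48,y0,.097],vel=.2)
print(robot.line_to([.63,y0-.0015,.097],vel=.08,guard=25))
print(robot.line_to([.668,y0-.002,.097],vel=.03,guard=10),robot.observe()["tool_pos"],robot.observe()["ft_force"])
robot.pause(.2)
robot.line_to([.58,y0,.097],vel=.2);robot.line_to([.50,y0,.25],vel=.4)
robot.goto_joints([-70,-20,-30,90,0,0]); robot.pause(.3)
print(robot.observe()["time"])
for n in("top","side"): cv2.imwrite(f"pics/{n}4.png",robot.grab_frame(n))
im=cv2.imread("pics/top4.png");s=cv2.imread("pics/side4.png")
for c in brown(im)[1]:
    r=cv2.boxPoints(cv2.minAreaRect(c));w=plane("top",r,.05);print(w.round(3).tolist(),w.mean(0).round(3))
R=lambda i,k:cv2.resize(i,None,fx=k,fy=k,interpolation=cv2.INTER_CUBIC)
cv2.imwrite("pics/i.png",R(im[130:270,200:430],3))
```

```text
False
True [ 0.65968009 -0.0846192   0.0962796 ] [-0.30533626 -0.82977959  0.35524844]
33.425
[[0.589, 0.215, 0.05], [0.685, 0.183, 0.05], [0.648, 0.085, 0.05], [0.554, 0.119, 0.05]] [0.619 0.15  0.05 ]
[[0.766, -0.045, 0.05], [0.766, -0.148, 0.05], [0.661, -0.145, 0.05], [0.661, -0.044, 0.05]] [ 0.713 -0.096  0.05 ]
```

View pics/i.png

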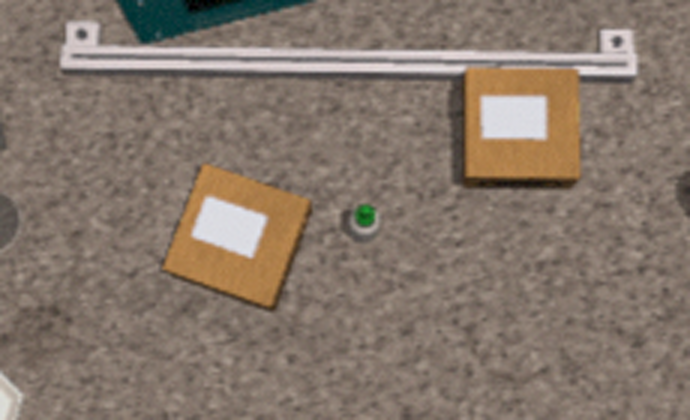

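The carton's far edge meets the rail band (i.e. (465–578,68)), looks square, and shows dark marks on its underside edge. The guard tripped within about 0.5 mm of the predicted contact. I'll check the gap once from the side.

Run:
```python
import cv2
s=cv2.imread("pics/side4.png");cv2.imwrite("pics/j.png",cv2.resize(s[145:265,235:375],None,fx=5,fy=5,interpolation=cv2.INTER_CUBIC))
```

```text
(no output)
```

View pics/j.png

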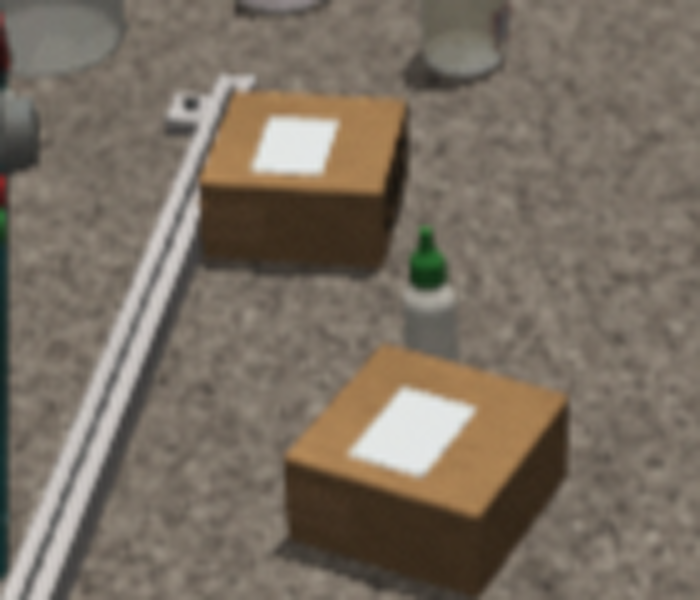

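The carton is flush against the rail at j.png (203,190–260), and dark ring marks show on its near face at (385–408,110–220). Handing in.

```bash
python3 -c "
from plant import robot
robot.job_done(); print(robot.observe()['time'])"
```

```text
the job is handed in; nothing more can be done
the job is handed in; nothing more can be done
```

The right-hand carton is the stamped one. It now lies flush against the rail, and the job was handed in at about 33.5 s of the 51 s allowed. No verdict was reported.

**What I did:**
- I toppled both cartons away from the robot, and both fell cleanly onto their far sides.
- The undersides were almost edge-on to both cameras, so I turned the fallen left carton about 20° with two pushes. Its underside was bare.
- I pushed the right carton to the rail with two spread fingers. The 10 N force guard stopped the push within about 0.5 mm of where I expected contact.

**Last checks:**
- **Stamped carton:** it looks square to the rail within about 2°. The top camera put its far edge about 5 mm short of my estimate of the rail face, which disagrees slightly with the guard stop and with the side view, where it looks flush. The allowance is 10 mm.
- **Stamp:** dark marks that fit a ring show at a shallow angle on its near face. I mainly identified it by the other carton being bare.
- **Plain carton:** it is on its far side, about 110 mm from its start (limit 140 mm) and about 150 mm before the rail. My two turning pushes moved it about 33 mm from where it fell, so it was not left exactly there.
- **Other objects:** the dropper still stands where it was. The bottle, beaker and dish were well clear of every push; I did not re-measure any of them at the end.

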